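# Re-seat three section mounts so that their polished faces come level

### The job

The three black section mounts stand on the wrong aluminium risers, so their polished tops are at different heights. Rearrange them so that all three tops come level: the tallest mount centred on the lowest riser, the middle one on the middle riser and the shortest on the highest. The empty cork pad is free as a parking place on the way. Keep the mounts upright, and leave the dropper bottle and the steel cup where they stand.

Things in the scene. Friction and masses are not known exactly. Their poses are not given: they have to be found in the camera images.
- mount_tall: the tallest and slimmest section mount: upright black resin cylinder, 30 mm diameter, 48 mm high, with a small steel insert showing in its top face; loose, about 0.1 kg; starts upright on one of the risers. Origin at the centre of its underside, z up along its axis. Belongs on riser_low.
- mount_mid: the middle-sized section mount: upright black resin cylinder, 40 mm diameter, 36 mm high, with a small steel insert showing in its top face; loose, about 0.1 kg; starts upright on one of the risers. Origin at the centre of its underside, z up along its axis. Belongs on riser_mid.
- mount_short: the shortest and widest section mount: upright black resin cylinder, 50 mm diameter, 24 mm high, with a small steel insert showing in its top face; loose, about 0.1 kg; starts upright on one of the risers. Origin at the centre of its underside, z up along its axis. Belongs on riser_high.
- riser_low: the lowest and widest of three round aluminium risers: plain cylinder 90 mm diameter, 20 mm high, flat top with no rim, fixed to the bench. Origin at the centre of its underside on the bench; its top is 20 mm above that.
- riser_mid: the middle of three round aluminium risers: plain cylinder 80 mm diameter, 32 mm high, flat top with no rim, fixed to the bench. Origin at the centre of its underside on the bench; its top is 32 mm above that.
- riser_high: the highest and narrowest of three round aluminium risers: plain cylinder 70 mm diameter, 44 mm high, flat top with no rim, fixed to the bench. Origin at the centre of its underside on the bench; its top is 44 mm above that.
- parking_pad: flat square cork pad 90x90x3 mm, fixed on the bench, empty at the start: a free place where a mount may stand meanwhile. Origin at the centre of its underside.
- dropper_bottle: bystander: loose brown dropper bottle standing on the bench, 33 mm diameter, 102 mm high. Origin at the centre of its underside. Leave alone.
- steel_cup: bystander: loose steel cup standing on the bench, 58 mm diameter, 58 mm high. Origin at the centre of its underside. Leave alone.
Things that resemble listed ones, but are neither listed nor needed, are in the scene too. Leave any turquoise look-alike of the mount_short alone.

How it is judged:
By the outcome, as a careful person would: the job done as asked, in the order asked, and still so for the second after the job is handed in, with the robot touching nothing.
It also fails if it takes over 93 s, if anything falls off the work surface, if the arm or the gripper's body presses on something with over 40 N, if the wrist force passes 120 N, or if a joint passes its speed limit or range.

### The arm

A 6-joint arm with a two-finger parallel gripper is mounted at the origin on a cart in front of the work surface, level with it; the furniture and walls round the work are solid. World frame = base frame: x ahead of the robot, y to its left, z up, the work surface at z = 0. Lengths are in mm, angles in rad, forces in N, time in s.
With the tool pointing down it reaches from about 350 to 875 mm from the base axis. Payload 4.2 kg.
Tool frame: the origin (TCP) lies at the very end of the fingers, on their centre line; the grasp point (between the pads) lies arm.grip_depth behind it (arm.grip_depth is the distance from the TCP to the grasp point, in mm); z points along the fingers, y is the direction in which the jaws open and shut (so a half turn about z gives the same grasp; the last joint's range is limited). The gripper opens to 85 mm and grips with 20 to 120 N. Pads are 22 mm wide; open, the fingers measure 114 mm over their backs; the gripper's body (76 mm by 85 mm) begins 54 mm behind the grasp point. The pads swing forward as they close: fully open they stand 13 mm farther back than shut.
Start: joints at [1.48, 0.385, 0.008, 0, -1.194, -0.259], TCP at [214.161, 587.141, 231.312] pointing down, gripper open.
Joint ranges: [-3.14, 3.14], [-1.21, 2.06], [-1.07, 1.41], [-3.16, 2.05], [-2.99, -0.16], [-3.1, 3.1]. Speed limits (rad/s): [2.79, 2.79, 3.14, 3.14, 3.14, 3.14].

### API

Orientations are given as a unit quaternion [x, y, z, w].
In Python, from bench import arm, optics, workorder gives the robot as it stands. The module is installed in compiled form; this text tells all that it offers.
- The arm moves only by the tool play_rows, never from a script. Its arguments are lists of equal length, an entry for each row: "travel": the shift along the tool's x, y, z in m, a list of three; "rotation": the turn, a rotation vector about the tool's x, y, z in rad, a list of three; "grip": the opening, from 0 (shut) to 1 (fully open). In form: {"travel": [[x, y, z], ...], "rotation": [[rx, ry, rz], ...], "grip": [grip, ...]}. A call has 1 to 12 rows; each row shifts and turns the commanded pose from where the row before left it, along the tool's axes as they then stand; what a row does not reach is not made up. A row lasts 1/12 s, in which the tool goes at most 41.7 mm and 7.16 degrees, less where a joint would pass 70% of its speed; a pose out of reach is approached as far as the arm can. A call is refused whole if a number of a shift passes 0.0417 or a number of a turn 0.125, either way. A call with a gripper value outside its range is refused whole. The fingers move at their own pace and stop on an object; the grip force is fixed at half the most. Time passes only in rows, so rows that do not move let the fingers close. It gives the time, the measured TCP pose, the force and the opening at its end, in the units of the state.
- arm.read_state(): the state, without advancing time (a new reading comes with each control period).
- optics.get_image(name): name is "scene" or "top" or "wrist"; returns a dict with "image" (400x640x3 uint8, blue, green, red), "depth" (400x640 float32, mm along the optical axis (not along the pixel's ray), 0 where there is no reading), "camera_matrix" (3x3 intrinsics, pixels), "R" (3x3) and "t" (3): a world point X has camera coordinates R X + t; the wrist camera has in their place "hand_eye" (4x4, takes a point from camera to tool coordinates, whose origin is the TCP and whose axes are the flange's). Camera axes: x right, y down, z forward; pixel columns grow to the right and rows downward; lengths in mm; the calibration is good to about 2 mm. The wrist camera is an equidistant fisheye: a pixel r from the principal point sees the ray r / f radians off the axis. A picture is of the moment at which its call begins: read the wrist's pose just before it.
- workorder.job_done(): hands the job in, once; it reports no verdict.
The state is a dict: "clock": time; "joints": joint angles; "joint_vel": joint speeds; "joint_efforts": joint torques, N m; "position": TCP position; "ee_rot": TCP orientation; "contact_force": force on the tool from outside, world axes, zero at the start; "wrist_torque": the same for the moment, N m; "gripper_width": finger opening in mm.
Only numpy, scipy, OpenCV 4.12 (cv2) and the standard library are available. Lean on these libraries where they do the work, as an engineer would, in place of code of your own. Each camera call takes 0.05 s, during which the arm holds its last target. There are 200 camera calls.

## Working session

There is one attempt and no reset: what is moved stays moved. The work goes in short steps, Python scripts to look and compute and a tool call to move; the robot and the scene stay as the last step left them, time stands still between calls to the robot, and variables do not carry over. Pictures are saved under pics/ and viewed, about 12 in all and at most 16, crops included, and the job is handed in when it is done.

Besides the shell and the picture viewer there is one more tool, called after ">>>" by a JSON object that holds its "op" and its "data", one argument or row to a line. play_rows: Moves the arm, as the interface text tells. Its arguments: {"type":"object","properties":{"travel":{"type":"array","items":{"type":"array","items":{"type":"number"}}},"rotation":{"type":"array","items":{"type":"array","items":{"type":"number"}}},"grip":{"type":"array","items":{"type":"number"}}},"required":["travel","rotation","grip"]}

```bash
mkdir -p pics; python3 - <<'E'
from bench import arm, optics
import cv2,numpy as np
print(arm.grip_depth, arm.read_state())
for n in("scene","top"):
    d=optics.get_image(n); cv2.imwrite(f"pics/{n}0.png",d["image"]); np.savez(f"{n}0.npz",**d)
    print(n,d["camera_matrix"].tolist(),np.round(d["R"],3).tolist(),d["t"])
E
```

```text
18.700000000000003 {'clock': 0.0, 'joints': array([ 1.47962631e+00,  3.85559852e-01,  6.59938704e-03, -5.07475272e-04,
       -1.19400356e+00, -2.58610352e-01]), 'joint_vel': array([-0.00011479,  0.00056073, -0.00177129,  0.00073348, -0.00032579,
        0.00021273]), 'joint_efforts': array([ 1.66938480e-04, -3.92296600e+01,  1.88400990e+01,  4.18633282e+00,
       -4.71272549e-03, -1.33527216e-07]), 'position': array([213.95447091, 586.60129049, 230.20799709]), 'ee_rot': array([ 9.84728753e-01, -1.74092079e-01, -1.44376524e-04,  1.09977269e-03]), 'contact_force': array([-0.63325613, -0.10388643,  0.06084767]), 'wrist_torque': array([-0.04431131,  0.03208708, -0.01886848]), 'gripper_width': 85.68458641319681}
scene [[394.72487512011315, 0.0, 324.93631409984977], [0.0, 394.72487512011315, 195.94756666243777], [0.0, 0.0, 1.0]] [[0.436, -0.9, 0.005], [-0.65, -0.319, -0.689], [0.622, 0.298, -0.725]] [-264.58895381  404.02217688  562.35064484]
top [[509.4592046203104, 0.0, 324.0133044873922], [0.0, 509.4592046203104, 194.8802267624414], [0.0, 0.0, 1.0]] [[0.022, -1.0, 0.002], [-0.996, -0.022, -0.088], [0.088, -0.001, -0.996]] [ -25.39922557  558.63527079 1259.40787267]
```

View pics/top0.png

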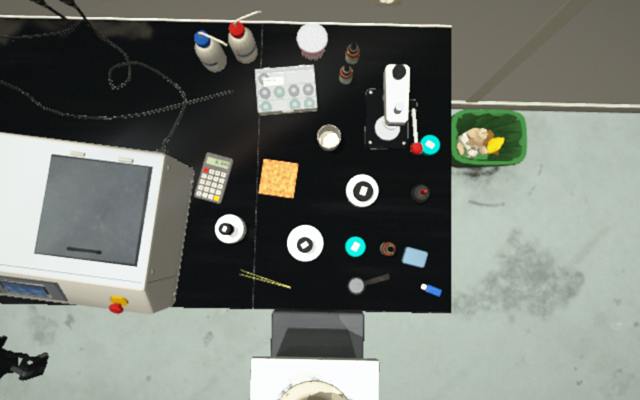

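View pics/scene0.png

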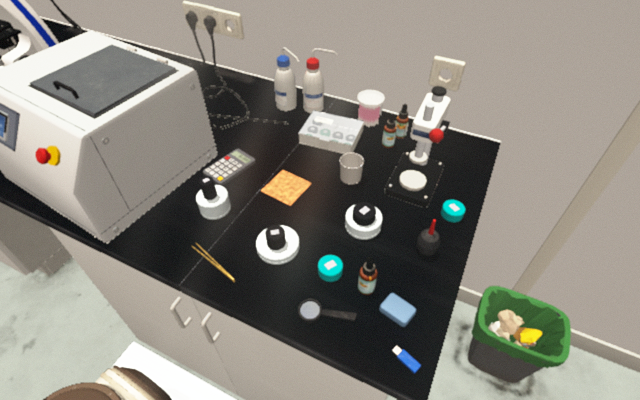

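The top view shows three risers with black mounts at about (230,229), (305,243) and (362,190). The turquoise look-alikes are at (355,246) and (430,145), the pad is at (278,178), the cup at (329,137), and the bottle at about (388,248). I'll measure these next and look at an enlarged crop.

```bash
cat > h.py <<'E'
import numpy as np,cv2
def ray(d,u,v,z):
    K,R,t=d["camera_matrix"],d["R"],d["t"]
    c=-R.T@t; r=R.T@np.linalg.solve(K,[u,v,1]); return c+r*(z-c[2])/r[2]
def cloud(d):
    K,R,t=d["camera_matrix"],d["R"],d["t"]; Z=d["depth"].astype(float)
    v,u=np.mgrid[:400,:640]; P=np.stack([(u-K[0,2])/K[0,0]*Z,(v-K[1,2])/K[1,1]*Z,Z],-1)
    return (P-t)@R
E
python3 - <<'E'
from h import *
d=dict(np.load("top0.npz")); P=cloud(d); im=d["image"]; g=im.max(2)
for n,(u,v) in dict(A=(230,229),B=(305,243),C=(362,190)).items():
    m=np.zeros(g.shape,np.uint8); m[v-25:v+26,u-25:u+26]=g[v-25:v+26,u-25:u+26]>110
    cs,_=cv2.findContours(m,cv2.RETR_EXTERNAL,cv2.CHAIN_APPROX_NONE); c=max(cs,key=cv2.contourArea)
    (x,y),r=cv2.minEnclosingCircle(c); e=cv2.fitEllipse(c)
    full=cv2.drawContours(np.zeros_like(m),[c],-1,1,-1)
    zz=P[...,2][(full>0)&(m>0)]; print(n,"riser",e, "depth z pct",np.percentile(zz,[5,25,50,75,95]).round(1), "px diam mm~",2*r/509*1230)
    dark=((full>0)&(g<90)).astype(np.uint8); cs,_=cv2.findContours(dark,cv2.RETR_EXTERNAL,cv2.CHAIN_APPROX_NONE); c=max(cs,key=cv2.contourArea)
    e2=cv2.fitEllipse(c); z=P[...,2][dark>0]; print("  mount",e2,np.percentile(z,[5,50,90]).round(1),P[v-4:v+5,u-4:u+5,2].max())
    print("  riser xy at z20/32/44",[ray(d,*e[0],h)[:2].round(1).tolist() for h in(20,32,44)])
hsv=cv2.cvtColor(im,cv2.COLOR_BGR2HSV); m=cv2.inRange(hsv,(5,90,120),(25,255,255)); m[:150]=0;m[205:]=0;m[:,:250]=0;m[:,310:]=0
M=cv2.minAreaRect(np.argwhere(m)[:,::-1].astype(np.float32)); print("pad",M,ray(d,*M[0],3))
for n,(u,v,z) in dict(cup=(329,137,58),tq1=(355,246,24),bot=(388,248,60),tq2=(430,145,24),bulb=(421,192,40),calc=(212,178,10)).items(): print(n,ray(d,u,v,z).round())
s=dict(np.load("scene0.npz"))["image"]
a=cv2.resize(im[160:275,195:395],None,fx=4,fy=4,interpolation=cv2.INTER_CUBIC)
cv2.imwrite("pics/crop_top.png",a); cv2.imwrite("pics/crop_scene.png",cv2.resize(s[165:300,185:395],None,fx=3.8,fy=3.8,interpolation=cv2.INTER_CUBIC))
E
```

```text
A riser ((229.36790466308594, 228.39857482910156), (28.79524040222168, 29.645998001098633), 92.5018081665039) depth z pct [ 2.3 42.6 44.8 47.2 92.4] px diam mm~ 73.37627257251552
  mount ((226.1304473876953, 228.88356018066406), (10.3040189743042, 14.140119552612305), 97.90208435058594) [64.7 91.6 95.5] 98.68398666173111
  riser xy at z20/32/44 [[469.7, 222.8], [469.5, 220.6], [469.2, 218.4]]
B riser ((304.7815856933594, 242.79086303710938), (36.033119201660156, 36.249698638916016), 7.611573219299316) depth z pct [ 2.3 18.9 21.  23.2 56.2] px diam mm~ 89.48037258065753
  mount ((304.2916564941406, 244.53192138671875), (13.473538398742676, 14.31193733215332), 76.00831604003906) [52.4 56.5 59.5] 62.35158700348068
  riser xy at z20/32/44 [[437.8, 32.4], [437.9, 32.0], [437.9, 31.6]]
C riser ((361.73785400390625, 190.0999298095703), (32.17292404174805, 32.385948181152344), 50.240535736083984) depth z pct [ 3.3 31.  33.1 35.8 59. ] px diam mm~ 80.770447661694
  mount ((362.7703552246094, 190.95223999023438), (18.00435447692871, 18.411270141601562), 42.91307830810547) [52.7 56.6 59.3] 62.104364207486725
  riser xy at z20/32/44 [[573.7, -108.5], [572.5, -107.6], [571.3, -106.7]]
pad ((277.9800109863281, 178.1400146484375), (35.921024322509766, 35.638179779052734), 8.13010311126709) [601.55634247 105.98170563   3.        ]
cup [700. -22.  58.]
tq1 [433. -93.  24.]
bot [ 430. -171.   60.]
tq2 [ 692. -280.   24.]
bulb [ 570. -255.   40.]
calc [597. 274.  10.]
```

View pics/crop_scene.png

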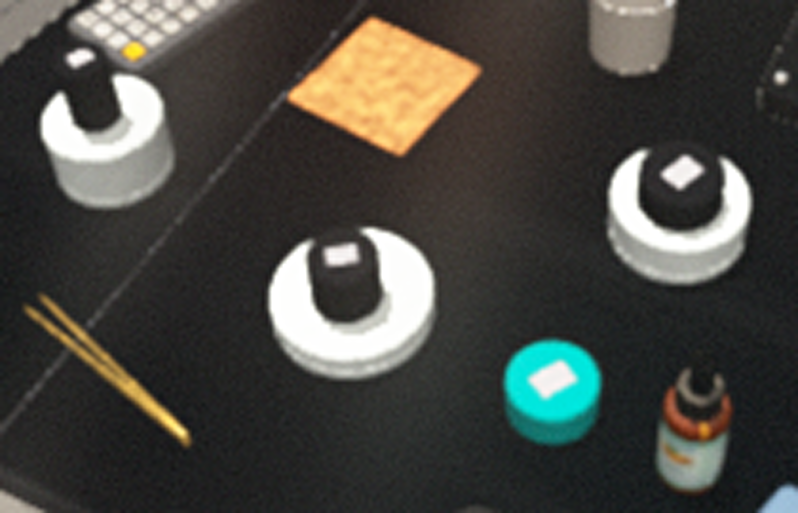

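View pics/crop_top.png

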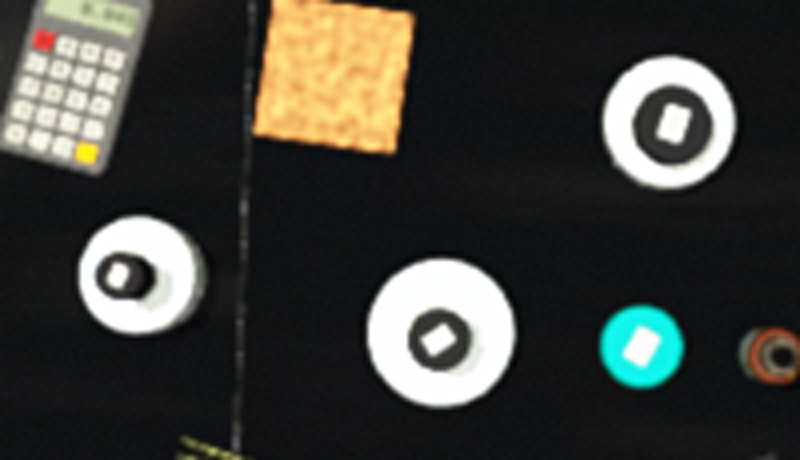

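All three mounts are black, with turquoise (355,246) the only look-alike nearby. The tall mount is on the high riser (230,229), the mid mount on the low riser (305,243), and the short mount on the mid riser (362,190). Measured heights (92/56/56 mm) and riser diameters agree with that.

Plan: mid to pad, tall to low, short to high, mid to mid. First I'll check clearance to the machine.

```bash
python3 - <<'E'
from h import *
from bench import optics
np.set_printoptions(suppress=True,precision=1)
for n in("top","scene"):
    d=dict(np.load(n+"0.npz")); P=cloud(d).reshape(-1,3); P=P[d["depth"].ravel()>0]
    for x0,x1 in((200,300),(300,400),(400,500),(500,600),(600,700)):
        q=P[(P[:,0]>x0)&(P[:,0]<x1)&(P[:,1]>240)&(P[:,1]<700)&(P[:,2]>60)]
        if len(q): print(n,x0,"ymin",np.percentile(q[:,1],1),"zmax",q[:,2].max(),"xmin",q[:,0].min())
d=dict(np.load("top0.npz"))
for n,u,v,z in(("tall",226.3,229,92),("mid",304.8,244.5,56),("short",363,191.1,56)): print(n,ray(d,u,v,z))
w=optics.get_image("wrist"); print(w["hand_eye"],w["camera_matrix"])
E
```

```text
top 200 ymin 349.9681788148648 zmax 386.26212148722794 xmin 200.01010509815072
top 300 ymin 339.9730244776055 zmax 272.5159890186994 xmin 300.00619947991134
top 400 ymin 329.57296292246224 zmax 293.2524219398186 xmin 400.0177971457456
top 500 ymin 319.08620025544053 zmax 274.7210147712175 xmin 500.0278381337668
top 600 ymin 316.96950278540214 zmax 274.9707023283552 xmin 600.0159289866018
scene 200 ymin 349.75020322138505 zmax 234.4469914746735 xmin 275.42320832829313
scene 300 ymin 339.73734653738563 zmax 270.23066939919755 xmin 300.00532620141877
scene 400 ymin 329.27958482021717 zmax 287.3717586900723 xmin 400.0033139926114
scene 500 ymin 318.5869692060332 zmax 271.4345262543857 xmin 500.0104036742455
scene 600 ymin 316.56693964299706 zmax 271.05571704655046 xmin 600.0085529744244
tall [466.8 216.8  92. ]
mid [433.9  31.   56. ]
short [ 567.7 -108.9   56. ]
[[  -0.    -1.    -0.3   80.8]
 [   1.    -0.     0.    -0.3]
 [  -0.    -0.3    1.  -142.9]
 [   0.     0.     0.     1. ]] [[309.7   0.  317.6]
 [  0.  309.7 202.9]
 [  0.    0.    1. ]]
```

>>> {"op": "play_rows", "data": {
  "travel": [
    [0, 0, -0.033],
    [0, 0, -0.033],
    [0, 0, -0.034],
    [0.01, 0.04, 0],
    [0.01, 0.04, 0],
    [0.01, 0.04, 0],
    [0.01, 0.04, 0],
    [0.01, 0.04, 0],
    [0.01, 0.04, 0],
    [0.01, 0.04, 0],
    [0.01, 0.04, 0],
    [0.01, 0.04, 0]
  ],
  "rotation": [
    [0, 0, -0.117],
    [0, 0, -0.117],
    [0, 0, -0.116],
    [0, 0, 0],
    [0, 0, 0],
    [0, 0, 0],
    [0, 0, 0],
    [0, 0, 0],
    [0, 0, 0],
    [0, 0, 0],
    [0, 0, 0],
    [0, 0, 0]
  ],
  "grip": [1, 1, 1, 1, 1, 1, 1, 1, 1, 1, 1, 1]
}}

```text
clock: 1.15
position: [304.0, 225.0, 331.2]
ee_rot: [1.0, 0.001, 0.0, -0.0]
contact_force: [0.6, 0.5, -0.4]
gripper_width: 85.2
```

>>> {"op": "play_rows", "data": {
  "travel": [
    [0.0186, 0.0277, 0.0187],
    [0.0186, 0.0277, 0.0187],
    [0.0186, 0.0277, 0.0187],
    [0.0186, 0.0277, 0.0187],
    [0.0186, 0.0277, 0.0187],
    [0.0186, 0.0277, 0.0187],
    [0.0186, 0.0277, 0.0187],
    [0, 0, 0],
    [0, 0, 0]
  ],
  "rotation": [
    [0, 0, 0],
    [0, 0, 0],
    [0, 0, 0],
    [0, 0, 0],
    [0, 0, 0],
    [0, 0, 0],
    [0, 0, 0],
    [0, 0, 0],
    [0, 0, 0]
  ],
  "grip": [1, 1, 1, 1, 1, 1, 1, 1, 1]
}}

```text
clock: 1.9
position: [434.1, 31.6, 198.9]
ee_rot: [1.0, -0.002, -0.002, 0.001]
contact_force: [-0.5, 0.9, -1.1]
gripper_width: 85.1
```

```bash
cat >> h.py <<'E'
from scipy.spatial.transform import Rotation as Ro
def wrist(name):
    from bench import arm,optics
    s=arm.read_state(); w=optics.get_image("wrist"); cv2.imwrite(f"pics/{name}.png",w["image"])
    w["T"]=Ro.from_quat(s["ee_rot"]).as_matrix(); w["p"]=s["position"]; np.savez(name+".npz",**w); print(s["position"].round(1)); return w
def wray(w,uv,z):
    K=w["camera_matrix"]; uv=np.atleast_2d(uv).astype(float); a=(uv-[K[0,2],K[1,2]])/K[0,0]; r=np.linalg.norm(a,axis=1,keepdims=True)
    c=np.c_[np.sin(r)*a/np.maximum(r,1e-9),np.cos(r)]; H=w["hand_eye"]
    D=(c@H[:3,:3].T)@w["T"].T; o=w["p"]+w["T"]@H[:3,3]; return o+D*((z-o[2])/D[:,2])[:,None]
def circ(w,xy):
    """Kasa fit of contour world points"""
    A=np.c_[2*xy,np.ones(len(xy))]; s=np.linalg.lstsq(A,(xy**2).sum(1),rcond=None)[0]; return s[:2].round(1),round(float(np.sqrt(s[2]+s[:2]@s[:2])),1)
E
python3 - <<'E'
from h import *
w=wrist("w1")
E
```

```text
[434.1  31.6 198.9]
```

View pics/w1.png

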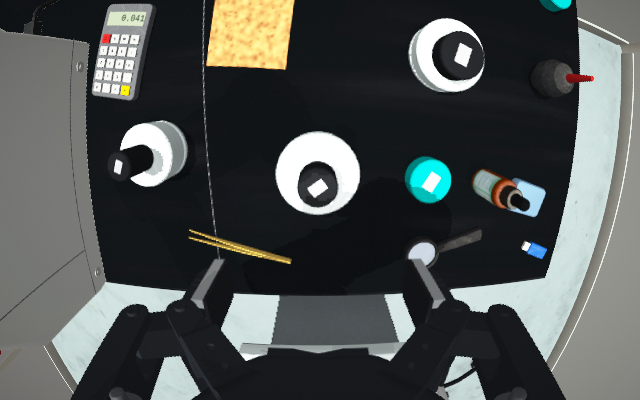

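```bash
cat >> h.py <<'E'
def blob(im,u,v,h,f):
    m=np.zeros(im.shape[:2],np.uint8); s=np.s_[max(v-h,0):v+h+1,max(u-h,0):u+h+1]; m[s]=f(im[s])
    cs,_=cv2.findContours(m,cv2.RETR_LIST,cv2.CHAIN_APPROX_NONE); return m,cs
def riser(w,u,v,z,h=50,thr=200):
    g=w["image"].min(2); m,cs=blob(g,u,v,h,lambda a:a>thr); c=max(cs,key=cv2.contourArea); c=cv2.convexHull(c)[:,0]
    # resample hull evenly
    P=wray(w,c,z)[:,:2]; return circ(w,P)
def insert(w,u,v,z,h=9):
    g=w["image"].min(2); m,cs=blob(g,u,v,h,lambda a:a>130); c=max(cs,key=cv2.contourArea); M=cv2.moments(c)
    uv=(M["m10"]/M["m00"],M["m01"]/M["m00"]); return np.round(uv,1),wray(w,uv,z)[0].round(1)
E
python3 - <<'E'
from h import *
w=dict(np.load("w1.npz"))
print("low",riser(w,318,173,20),"mid",riser(w,446,55,32),"high",riser(w,150,153,44))
for n,u,v,z in(("mid",317,188,56),("short",463,55,56),("tall",118,166,92)): print(n,insert(w,u,v,z))
im=w["image"]; cv2.imwrite("pics/w1c.png",cv2.resize(im[120:225,265:370],None,fx=5,fy=5)); 
E
```

```text
low (array([440.9,  31.4]), 44.6) mid (array([ 574.7, -108.2]), 39.8) high (array([471.9, 217.8]), 34.6)
mid (array([317.1, 187.8]), array([435.8,  31.6,  56. ]))
short (array([462.7,  54.8]), array([ 571. , -109.9,   56. ]))
tall (array([117.6, 166.3]), array([470.1, 221.2,  92. ]))
```

View pics/w1c.png

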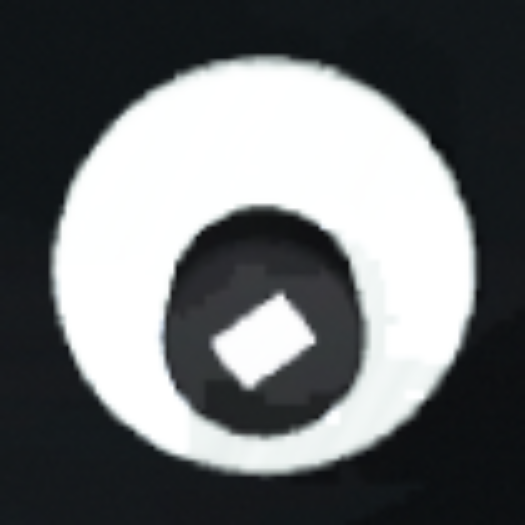

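>>> {"op": "play_rows", "data": {
  "travel": [
    [0.0017, 0, 0.035],
    [0, 0, 0.035],
    [0, 0, 0.035],
    [0, 0, 0.03],
    [0, 0, 0.02],
    [0, 0, 0.01],
    [0, 0, 0.007],
    [0, 0, 0],
    [0, 0, 0]
  ],
  "rotation": [
    [0, 0, 0],
    [0, 0, 0],
    [0, 0, 0],
    [0, 0, 0],
    [0, 0, 0],
    [0, 0, 0],
    [0, 0, 0],
    [0, 0, 0],
    [0, 0, 0]
  ],
  "grip": [1, 1, 1, 1, 1, 1, 1, 1, 1]
}}

```text
clock: 2.7
position: [436.8, 34.3, 29.2]
ee_rot: [1.0, 0.001, 0.001, -0.0]
contact_force: [-0.4, -0.4, 0.1]
gripper_width: 85.4
```

>>> {"op": "play_rows", "data": {
  "travel": [
    [0, 0, 0],
    [0, 0, 0],
    [0, 0, 0],
    [0, 0, 0],
    [0, 0, 0],
    [0, 0, 0],
    [0, 0, 0],
    [0, 0, 0],
    [0, 0, 0],
    [0, 0, 0]
  ],
  "rotation": [
    [0, 0, 0],
    [0, 0, 0],
    [0, 0, 0],
    [0, 0, 0],
    [0, 0, 0],
    [0, 0, 0],
    [0, 0, 0],
    [0, 0, 0],
    [0, 0, 0],
    [0, 0, 0]
  ],
  "grip": [0, 0, 0, 0, 0, 0, 0, 0, 0, 0]
}}

```text
clock: 3.53
position: [436.7, 33.5, 29.4]
ee_rot: [1.0, 0.0, 0.001, -0.0]
contact_force: [-1.8, 0.4, 6.4]
gripper_width: 38.2
```

```bash
python3 - <<'E'
from h import *
from bench import arm
print(arm.grip_depth,arm.read_state()["gripper_width"]); w=wrist("w2")
E
```

```text
18.700000000000003 38.23714391743596
[436.7  33.5  29.4]
```

View pics/w2.png

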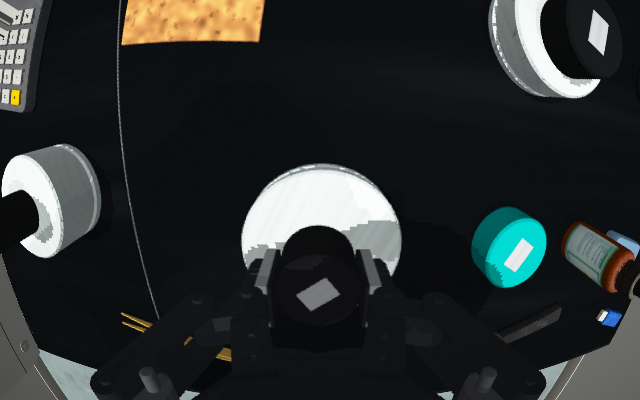

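>>> {"op": "play_rows", "data": {
  "travel": [
    [0, 0, -0.01],
    [0, 0, -0.025],
    [0, 0, -0.025],
    [0.0334, -0.0144, 0],
    [0.0334, -0.0144, 0],
    [0.0334, -0.0144, 0],
    [0.0334, -0.0144, 0],
    [0.0334, -0.0144, 0],
    [0, 0, 0.03],
    [0, 0, 0.025],
    [0, 0, 0.01],
    [0, 0, 0]
  ],
  "rotation": [
    [0, 0, 0],
    [0, 0, 0],
    [0, 0, 0],
    [0, 0, 0],
    [0, 0, 0],
    [0, 0, 0],
    [0, 0, 0],
    [0, 0, 0],
    [0, 0, 0],
    [0, 0, 0],
    [0, 0, 0],
    [0, 0, 0]
  ],
  "grip": [0, 0, 0, 0, 0, 0, 0, 0, 0, 0, 0, 0]
}}

```text
clock: 4.58
position: [600.6, 104.2, 20.2]
ee_rot: [1.0, -0.0, -0.003, 0.001]
contact_force: [0.3, -0.1, -0.7]
gripper_width: 38.5
```

```bash
python3 - <<'E'
from h import *
from bench import arm
w=dict(np.load("w2.npz")); print(insert(w,318,294,56,14),w["p"])
w=wrist("w3"); print(insert(w,318,294,w["p"][2]+26.6,14), arm.read_state()["contact_force"])
E
```

```text
Traceback (most recent call last):
  File "h.py", line 29, in insert
    g=w["image"].min(2); m,cs=blob(g,u,v,h,lambda a:a>130); c=max(cs,key=cv2.contourArea); M=cv2.moments(c)
                                                              ~~~^^^^^^^^^^^^^^^^^^^^^^^^
ValueError: max() iterable argument is empty
```

>>> {"op": "play_rows", "data": {
  "travel": [
    [0, 0, 0.003],
    [0, 0, 0.002],
    [0, 0, 0.001],
    [0, 0, 0]
  ],
  "rotation": [
    [0, 0, 0],
    [0, 0, 0],
    [0, 0, 0],
    [0, 0, 0]
  ],
  "grip": [0, 0, 0, 0]
}}

```text
clock: 4.92
position: [603.7, 105.5, 18.7]
ee_rot: [1.0, 0.0, 0.001, -0.0]
contact_force: [0.5, -0.4, -0.0]
gripper_width: 38.2
```

```bash
sed -i 's/def insert(w,u,v,z,h=9)/def insert(w,u,v,z,h=9,t=130)/; s/a:a>130/a:a>t/' h.py; python3 - <<'E'
from h import *
from bench import arm
w=dict(np.load("w2.npz")); print(insert(w,318,294,56,14,90),w["p"])
w=wrist("w3"); print(insert(w,318,294,w["p"][2]+26.6,14,90)); 
for i in range(2): s=arm.read_state(); print(s["clock"],s["position"],s["contact_force"])
E
```

```text
(array([318., 294.]), array([436. ,  33.3,  56. ])) [436.71253769  33.45339315  29.39920203]
[603.7 105.5  18.7]
(array([318., 294.]), array([603. , 105.3,  45.3]))
4.9667 [603.61402717 105.50466333  18.58447413] [ 0.95690241 -0.13181015 -0.97622466]
4.9667 [603.61402717 105.50466333  18.58447413] [ 0.95690241 -0.13181015 -0.97622466]
```

>>> {"op": "play_rows", "data": {
  "travel": [
    [0, 0, 0.002],
    [0, 0, 0.002],
    [0, 0, 0.001],
    [0, 0, 0],
    [0, 0, 0]
  ],
  "rotation": [
    [0, 0, 0],
    [0, 0, 0],
    [0, 0, 0],
    [0, 0, 0],
    [0, 0, 0]
  ],
  "grip": [0, 0, 0, 0, 0]
}}

```text
clock: 5.38
position: [603.1, 105.3, 12.5]
ee_rot: [1.0, 0.0, -0.0, 0.0]
contact_force: [-1.2, 0.2, 0.3]
gripper_width: 38.3
```

>>> {"op": "play_rows", "data": {
  "travel": [
    [0, 0, 0],
    [0, 0, 0],
    [0, 0, 0],
    [0, 0, 0],
    [0, 0, -0.03],
    [0, 0, -0.04],
    [0, 0, -0.04],
    [-0.022, -0.019, -0.02],
    [-0.028, -0.0245, -0.01],
    [-0.028, -0.0245, -0.01],
    [-0.028, -0.0245, -0.01],
    [-0.027, -0.0235, -0.01]
  ],
  "rotation": [
    [0, 0, 0],
    [0, 0, 0],
    [0, 0, 0],
    [0, 0, 0],
    [0, 0, 0],
    [0, 0, 0],
    [0, 0, 0],
    [0, 0, 0],
    [0, 0, 0],
    [0, 0, 0],
    [0, 0, 0],
    [0, 0, 0]
  ],
  "grip": [1, 1, 1, 1, 1, 1, 1, 1, 1, 1, 1, 1]
}}

```text
clock: 6.38
position: [468.7, 222.0, 183.1]
ee_rot: [1.0, -0.0, 0.0, -0.0]
contact_force: [-0.4, 0.3, 0.1]
gripper_width: 85.9
```

>>> {"op": "play_rows", "data": {
  "travel": [
    [0, 0, -0.02],
    [0, 0, 0],
    [0, 0, 0],
    [0, 0, 0]
  ],
  "rotation": [
    [0, 0, 0],
    [0, 0, 0],
    [0, 0, 0],
    [0, 0, 0]
  ],
  "grip": [1, 1, 1, 1]
}}

```text
clock: 6.72
position: [470.0, 220.9, 201.9]
ee_rot: [1.0, -0.0, -0.0, 0.0]
contact_force: [-0.3, -0.4, -0.3]
gripper_width: 85.3
```

```bash
python3 - <<'E'
from h import *
w=wrist("w4")
E
```

```text
[470.  220.9 201.9]
```

View pics/w4.png

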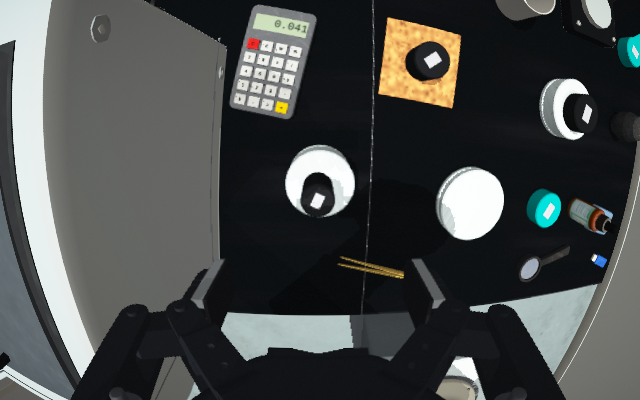

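```bash
python3 - <<'E'
from h import *
w=dict(np.load("w4.npz"))
print("high",riser(w,320,181,44,45,180),"low",riser(w,471,203,20,45,120),"low",riser(w,471,203,20,45,160))
print("tall",insert(w,317,201,92),"mid",insert(w,432,60,39))
E
```

```text
high (array([472.3, 218.8]), 34.5) low (array([442.4,  34.7]), 47.2) low (array([440.8,  31.7]), 44.8)
tall (array([317.2, 200.4]), array([470. , 221.1,  92. ])) mid (array([432.5,  59.3]), array([602.5, 104.9,  39. ]))
```

>>> {"op": "play_rows", "data": {
  "travel": [
    [0, 0, 0.035],
    [0, 0, 0.035],
    [0, 0, 0.03],
    [0, 0, 0.02],
    [0, 0, 0.015],
    [0, 0, 0.008],
    [0, 0, 0.005],
    [0, 0, 0],
    [0, 0, 0],
    [0, 0, 0]
  ],
  "rotation": [
    [0, 0, 0],
    [0, 0, 0],
    [0, 0, 0],
    [0, 0, 0],
    [0, 0, 0],
    [0, 0, 0],
    [0, 0, 0],
    [0, 0, 0],
    [0, 0, 0],
    [0, 0, 0]
  ],
  "grip": [1, 1, 1, 1, 1, 1, 1, 1, 1, 1]
}}

```text
clock: 7.6
position: [470.8, 221.7, 55.3]
ee_rot: [1.0, 0.0, 0.001, -0.001]
contact_force: [0.3, 0.5, 0.8]
gripper_width: 85.2
```

>>> {"op": "play_rows", "data": {
  "travel": [
    [0, 0, 0],
    [0, 0, 0],
    [0, 0, 0],
    [0, 0, 0],
    [0, 0, 0],
    [0, 0, 0],
    [0, 0, 0],
    [0, 0, 0],
    [0, 0, 0],
    [0, 0, 0],
    [0, 0, 0],
    [0, 0, 0]
  ],
  "rotation": [
    [0, 0, 0],
    [0, 0, 0],
    [0, 0, 0],
    [0, 0, 0],
    [0, 0, 0],
    [0, 0, 0],
    [0, 0, 0],
    [0, 0, 0],
    [0, 0, 0],
    [0, 0, 0],
    [0, 0, 0],
    [0, 0, 0]
  ],
  "grip": [0, 0, 0, 0, 0, 0, 0, 0, 0, 0, 0, 0]
}}

```text
clock: 8.6
position: [470.4, 221.5, 54.9]
ee_rot: [1.0, 0.0, 0.0, -0.0]
contact_force: [-1.1, 0.6, 4.4]
gripper_width: 28.7
```

```bash
python3 - <<'E'
from h import *
from bench import arm
w=wrist("w5"); g=w["image"].min(2)
print(g[300:330:4,300:336:4]); print(insert(w,318,315,92,18,90), arm.read_state()["contact_force"])
E
```

```text
[470.4 221.5  54.9]
[[ 16  16  16 125 134 134 131 132  91]
 [ 16  17  58 133 134 131 130 134  41]
 [ 16  16 130 133 132 130 132 114  15]
 [ 16  72 132 135 129 131 133  16  16]
 [ 16  63 122 132 129 132  77  16  16]
 [ 17  16  16  15  37 125  16  15  15]
 [ 15  15  16  16  15  15  17  15  15]
 [  8  16  16  16  15  15  16  17  17]]
(array([317.8, 307.8]), array([469.8, 221.4,  92. ])) [-0.90550589 -0.04853287  5.78351235]
```

>>> {"op": "play_rows", "data": {
  "travel": [
    [0, 0, -0.01],
    [0, 0, -0.03],
    [-0.0048, 0.0317, 0],
    [-0.0048, 0.0317, 0],
    [-0.0048, 0.0317, 0],
    [-0.0048, 0.0317, 0],
    [-0.0048, 0.0317, 0],
    [-0.0049, 0.0315, 0],
    [0, 0, 0.03],
    [0, 0, 0.024],
    [0, 0, 0],
    [0, 0, 0]
  ],
  "rotation": [
    [0, 0, 0],
    [0, 0, 0],
    [0, 0, 0],
    [0, 0, 0],
    [0, 0, 0],
    [0, 0, 0],
    [0, 0, 0],
    [0, 0, 0],
    [0, 0, 0],
    [0, 0, 0],
    [0, 0, 0],
    [0, 0, 0]
  ],
  "grip": [0, 0, 0, 0, 0, 0, 0, 0, 0, 0, 0, 0]
}}

```text
clock: 9.65
position: [440.5, 30.8, 39.9]
ee_rot: [1.0, 0.0, -0.001, 0.001]
contact_force: [0.9, 0.9, -0.6]
gripper_width: 28.4
```

>>> {"op": "play_rows", "data": {
  "travel": [
    [0, 0, 0],
    [0, 0, 0],
    [0, 0, 0]
  ],
  "rotation": [
    [0, 0, 0],
    [0, 0, 0],
    [0, 0, 0]
  ],
  "grip": [0, 0, 0]
}}

```text
clock: 9.9
position: [442.2, 32.0, 41.6]
ee_rot: [1.0, 0.001, 0.001, -0.001]
contact_force: [0.4, 0.7, -1.0]
gripper_width: 28.9
```

>>> {"op": "play_rows", "data": {
  "travel": [
    [-0.0004, 0.0002, 0.004],
    [0, 0, 0.003],
    [0, 0, 0.002],
    [0, 0, 0],
    [0, 0, 0],
    [0, 0, 0]
  ],
  "rotation": [
    [0, 0, 0],
    [0, 0, 0],
    [0, 0, 0],
    [0, 0, 0],
    [0, 0, 0],
    [0, 0, 0]
  ],
  "grip": [0, 0, 0, 0, 0, 0]
}}

```text
clock: 10.4
position: [440.8, 31.1, 31.3]
ee_rot: [1.0, 0.0, -0.0, 0.0]
contact_force: [-0.4, 1.0, 0.2]
gripper_width: 28.8
```

```bash
python3 - <<'E'
from h import *
w=wrist("w6"); print(insert(w,318,308,w["p"][2]+37.1,18,90))
print("low",riser(w,318,240,20,95,140)); cv2.imwrite("pics/w6c.png",w["image"][150:350,200:440])
E
```

```text
[440.8  31.1  31.3]
(array([317.6, 307.6]), array([440.4,  31.1,  68.4]))
low (array([442.7,  31.6]), 44.6)
```

View pics/w6c.png

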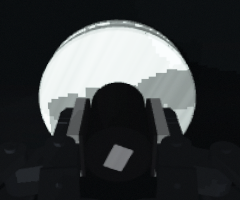

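>>> {"op": "play_rows", "data": {
  "travel": [
    [0.0005, 0, 0.0003],
    [0, 0, 0],
    [0, 0, 0],
    [0, 0, 0],
    [0, 0, 0],
    [0, 0, -0.02],
    [0, 0, -0.035],
    [0, 0, -0.035],
    [0.02, 0.0215, -0.025],
    [0.022, 0.024, -0.02],
    [0.022, 0.024, -0.02],
    [0.022, 0.024, -0.015]
  ],
  "rotation": [
    [0, 0, 0],
    [0, 0, 0],
    [0, 0, 0],
    [0, 0, 0],
    [0, 0, 0],
    [0, 0, 0],
    [0, 0, 0],
    [0, 0, 0],
    [0, 0, 0],
    [0, 0, 0],
    [0, 0, 0],
    [0, 0, 0]
  ],
  "grip": [0, 1, 1, 1, 1, 1, 1, 1, 1, 1, 1, 1]
}}

```text
clock: 11.45
position: [528.7, -63.4, 203.7]
ee_rot: [1.0, 0.001, 0.002, -0.0]
contact_force: [0.6, -0.0, -0.1]
gripper_width: 85.0
```

>>> {"op": "play_rows", "data": {
  "travel": [
    [0.022, 0.024, 0],
    [0.022, 0.0235, 0],
    [0, 0, 0],
    [0, 0, 0],
    [0, 0, 0]
  ],
  "rotation": [
    [0, 0, 0],
    [0, 0, 0],
    [0, 0, 0],
    [0, 0, 0],
    [0, 0, 0]
  ],
  "grip": [1, 1, 1, 1, 1]
}}

```text
clock: 11.87
position: [570.7, -109.9, 200.5]
ee_rot: [1.0, -0.0, -0.001, -0.0]
contact_force: [-1.0, -0.0, -1.1]
gripper_width: 85.2
```

```bash
python3 - <<'E'
from h import *
w=wrist("w7")
E
```

```text
[ 570.7 -109.9  200.5]
```

View pics/w7.png

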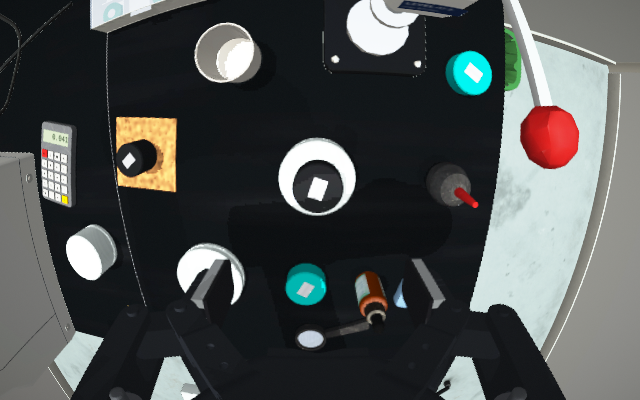

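```bash
python3 - <<'E'
from h import *
w=dict(np.load("w7.npz"))
print("mid",riser(w,317,177,32,45,180),"short",insert(w,317,189,56))
for n in("top","scene"):
    d=dict(np.load(n+"0.npz")); P=cloud(d).reshape(-1,3); P=P[d["depth"].ravel()>0]
    for y in range(-300,-20,20):
        q=P[(P[:,0]>600)&(P[:,0]<800)&(P[:,1]>y)&(P[:,1]<y+20)&(P[:,2]>90)]
        if len(q)>3: print(n,y,len(q),"xmin %.0f zmax %.0f"%(np.percentile(q[:,0],3),q[:,2].max()))
E
```

```text
mid (array([ 576.2, -108.8]), 39.9) short (array([317.2, 189. ]), array([ 571. , -109.7,   56. ]))
top -220 283 xmin 634 zmax 254
top -200 327 xmin 643 zmax 251
top -180 456 xmin 706 zmax 248
top -160 391 xmin 709 zmax 211
scene -220 226 xmin 632 zmax 251
scene -200 367 xmin 639 zmax 248
scene -180 641 xmin 706 zmax 242
scene -160 257 xmin 706 zmax 208
```

>>> {"op": "play_rows", "data": {
  "travel": [
    [0, 0, 0.035],
    [0, 0, 0.035],
    [0, 0, 0.035],
    [0, 0, 0.028],
    [0, 0, 0.018],
    [0, 0, 0.008],
    [0, 0, 0.003],
    [0, 0, 0],
    [0, 0, 0],
    [0, 0, 0]
  ],
  "rotation": [
    [0, 0, 0],
    [0, 0, 0],
    [0, 0, 0],
    [0, 0, 0],
    [0, 0, 0],
    [0, 0, 0],
    [0, 0, 0],
    [0, 0, 0],
    [0, 0, 0],
    [0, 0, 0]
  ],
  "grip": [1, 1, 1, 1, 1, 1, 1, 1, 1, 1]
}}

```text
clock: 12.75
position: [572.5, -109.7, 40.9]
ee_rot: [1.0, 0.0, 0.002, -0.0]
contact_force: [0.5, 0.2, 0.9]
gripper_width: 85.2
```

>>> {"op": "play_rows", "data": {
  "travel": [
    [-0.0008, 0, 0.003],
    [0, 0, 0.002],
    [0, 0, 0],
    [0, 0, 0],
    [0, 0, 0],
    [0, 0, 0],
    [0, 0, 0],
    [0, 0, 0],
    [0, 0, 0],
    [0, 0, 0],
    [0, 0, 0],
    [0, 0, 0]
  ],
  "rotation": [
    [0, 0, 0],
    [0, 0, 0],
    [0, 0, 0],
    [0, 0, 0],
    [0, 0, 0],
    [0, 0, 0],
    [0, 0, 0],
    [0, 0, 0],
    [0, 0, 0],
    [0, 0, 0],
    [0, 0, 0],
    [0, 0, 0]
  ],
  "grip": [1, 1, 1, 0, 0, 0, 0, 0, 0, 0, 0, 0]
}}

```text
clock: 13.75
position: [571.1, -109.9, 34.6]
ee_rot: [1.0, 0.0, 0.001, 0.0]
contact_force: [1.0, -0.0, 5.4]
gripper_width: 48.1
```

```bash
python3 - <<'E'
from h import *
w=wrist("w8"); print(insert(w,318,288,56,25,90)); cv2.imwrite("pics/w8c.png",cv2.resize(w["image"][180:350,200:440],None,fx=2.5,fy=2.5))
E
```

```text
[ 571.1 -109.9   34.6]
(array([317.8, 284.9]), array([ 572., -110.,   56.]))
```

View pics/w8c.png

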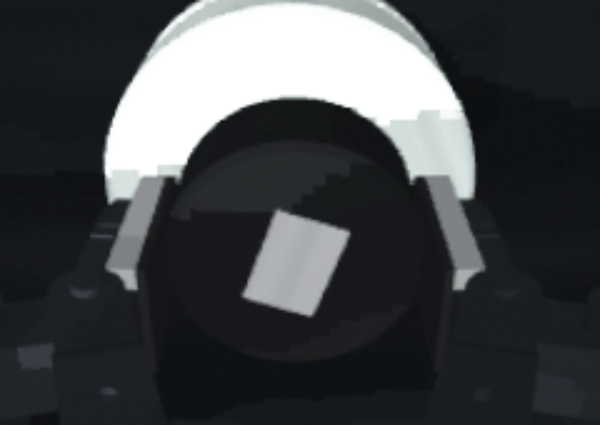

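>>> {"op": "play_rows", "data": {
  "travel": [
    [0, 0, -0.01],
    [0, 0, -0.025],
    [0, 0, -0.025],
    [-0.011, -0.0365, 0],
    [-0.011, -0.0365, 0],
    [-0.011, -0.0365, 0],
    [-0.011, -0.0365, 0],
    [-0.011, -0.0365, 0],
    [-0.011, -0.0365, 0],
    [-0.011, -0.0365, 0],
    [-0.011, -0.0365, 0],
    [-0.0115, -0.0365, 0]
  ],
  "rotation": [
    [0, 0, 0],
    [0, 0, 0],
    [0, 0, 0],
    [0, 0, 0],
    [0, 0, 0],
    [0, 0, 0],
    [0, 0, 0],
    [0, 0, 0],
    [0, 0, 0],
    [0, 0, 0],
    [0, 0, 0],
    [0, 0, 0]
  ],
  "grip": [0, 0, 0, 0, 0, 0, 0, 0, 0, 0, 0, 0]
}}

```text
clock: 14.8
position: [469.5, 219.7, 93.8]
ee_rot: [1.0, -0.0, -0.001, 0.0]
contact_force: [0.4, 0.0, -1.7]
gripper_width: 48.3
```

>>> {"op": "play_rows", "data": {
  "travel": [
    [0, 0, 0.02],
    [0, 0, 0.014],
    [0, 0, 0.006],
    [0, 0, 0],
    [0, 0, 0],
    [0, 0, 0]
  ],
  "rotation": [
    [0, 0, 0],
    [0, 0, 0],
    [0, 0, 0],
    [0, 0, 0],
    [0, 0, 0],
    [0, 0, 0]
  ],
  "grip": [0, 0, 0, 0, 0, 0]
}}

```text
clock: 15.3
position: [471.6, 218.4, 54.8]
ee_rot: [1.0, -0.0, 0.0, -0.0]
contact_force: [-0.3, 0.5, -0.9]
gripper_width: 48.0
```

```bash
python3 - <<'E'
from h import *
w=wrist("w9"); print(insert(w,318,285,w["p"][2]+21.4,25,90))
E
```

```text
[471.6 218.4  54.8]
(array([317.8, 284.9]), array([472.5, 218.3,  76.2]))
```

>>> {"op": "play_rows", "data": {
  "travel": [
    [0, 0, 0.003],
    [0, 0, 0.002],
    [0, 0, 0.002],
    [0, 0, 0],
    [0, 0, 0],
    [0, 0, 0]
  ],
  "rotation": [
    [0, 0, 0],
    [0, 0, 0],
    [0, 0, 0],
    [0, 0, 0],
    [0, 0, 0],
    [0, 0, 0]
  ],
  "grip": [0, 0, 0, 0, 0, 0]
}}

```text
clock: 15.85
position: [471.1, 218.6, 47.1]
ee_rot: [1.0, 0.0, 0.0, -0.0]
contact_force: [0.1, 0.2, -1.5]
gripper_width: 48.3
```

>>> {"op": "play_rows", "data": {
  "travel": [
    [0, 0, 0.0006],
    [0, 0, 0],
    [0, 0, 0],
    [0, 0, 0],
    [0, 0, 0],
    [0, 0, -0.015],
    [0, 0, -0.03],
    [0, 0, -0.035],
    [0, 0, -0.035],
    [0, 0, -0.035],
    [0, 0, 0],
    [0, 0, 0]
  ],
  "rotation": [
    [0, 0, 0],
    [0, 0, 0],
    [0, 0, 0],
    [0, 0, 0],
    [0, 0, 0],
    [0, 0, 0],
    [0, 0, 0],
    [0, 0, 0],
    [0, 0, 0],
    [0, 0, 0],
    [0, 0, 0],
    [0, 0, 0]
  ],
  "grip": [0, 0, 1, 1, 1, 1, 1, 1, 1, 1, 1, 1]
}}

```text
clock: 16.85
position: [472.0, 219.5, 199.1]
ee_rot: [1.0, 0.0, 0.002, -0.002]
contact_force: [0.0, 0.8, -1.0]
gripper_width: 85.8
```

```bash
python3 - <<'E'
from h import *
w=wrist("w10"); 
print("high",riser(w,320,181,44,45,180),insert(w,317,191,68,18))
print("low",riser(w,471,203,20,45,160)); g=w["image"]
cv2.imwrite("pics/w10c.png",cv2.resize(g[130:250,260:540],None,fx=2.8,fy=2.8))
E
```

```text
[472.  219.5 199.1]
high (array([472.3, 218.9]), 34.4) (array([319.1, 194.1]), array([472. , 218.4,  68. ]))
low (array([440.9,  31.9]), 44.9)
```

View pics/w10c.png

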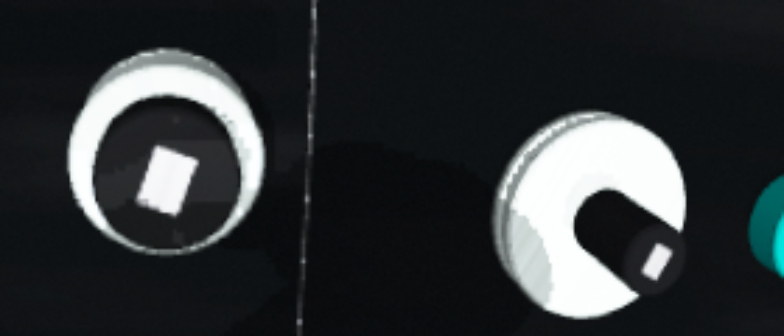

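>>> {"op": "play_rows", "data": {
  "travel": [
    [0.026, 0.023, 0],
    [0.026, 0.023, 0],
    [0.026, 0.023, 0],
    [0.026, 0.023, 0],
    [0.027, 0.022, 0],
    [0, 0, 0],
    [0, 0, 0],
    [0, 0, 0]
  ],
  "rotation": [
    [0, 0, 0],
    [0, 0, 0],
    [0, 0, 0],
    [0, 0, 0],
    [0, 0, 0],
    [0, 0, 0],
    [0, 0, 0],
    [0, 0, 0]
  ],
  "grip": [1, 1, 1, 1, 1, 1, 1, 1]
}}

```text
clock: 17.57
position: [601.1, 104.2, 194.5]
ee_rot: [1.0, -0.0, -0.002, 0.001]
contact_force: [0.3, 0.5, 0.2]
gripper_width: 85.6
```

```bash
python3 - <<'E'
from h import *
w=wrist("w11"); print(insert(w,317,195,39,25))
E
```

```text
[601.1 104.2 194.5]
(array([316.5, 184.7]), array([602.5, 104.9,  39. ]))
```

>>> {"op": "play_rows", "data": {
  "travel": [
    [0.0012, -0.0007, 0.035],
    [0, 0, 0.035],
    [0, 0, 0.035],
    [0, 0, 0.03],
    [0, 0, 0.025],
    [0, 0, 0.012],
    [0, 0, 0.008],
    [0, 0, 0],
    [0, 0, 0],
    [0, 0, 0]
  ],
  "rotation": [
    [0, 0, 0],
    [0, 0, 0],
    [0, 0, 0],
    [0, 0, 0],
    [0, 0, 0],
    [0, 0, 0],
    [0, 0, 0],
    [0, 0, 0],
    [0, 0, 0],
    [0, 0, 0]
  ],
  "grip": [1, 1, 1, 1, 1, 1, 1, 1, 1, 1]
}}

```text
clock: 18.45
position: [604.4, 106.0, 18.3]
ee_rot: [1.0, 0.0, 0.002, -0.001]
contact_force: [0.5, 0.5, 0.4]
gripper_width: 85.6
```

>>> {"op": "play_rows", "data": {
  "travel": [
    [0, 0, 0],
    [0, 0, 0],
    [0, 0, 0],
    [0, 0, 0],
    [0, 0, 0],
    [0, 0, 0],
    [0, 0, 0],
    [0, 0, 0],
    [0, 0, 0],
    [0, 0, 0]
  ],
  "rotation": [
    [0, 0, 0],
    [0, 0, 0],
    [0, 0, 0],
    [0, 0, 0],
    [0, 0, 0],
    [0, 0, 0],
    [0, 0, 0],
    [0, 0, 0],
    [0, 0, 0],
    [0, 0, 0]
  ],
  "grip": [0, 0, 0, 0, 0, 0, 0, 0, 0, 0]
}}

```text
clock: 19.28
position: [604.0, 105.5, 17.5]
ee_rot: [1.0, 0.0, 0.001, -0.0]
contact_force: [0.1, -0.4, 5.6]
gripper_width: 38.1
```

```bash
python3 - <<'E'
from h import *
w=wrist("w12"); print(insert(w,318,294,39,25,90))
w=dict(np.load("w10.npz")); print("tall",insert(w,494,223,68)); w=dict(np.load("w7.npz")); print("tallw7",w["p"])
E
```

```text
[604.  105.5  17.5]
(array([317.7, 288.7]), array([602.8, 105.4,  39. ]))
tall (array([494.2, 223. ]), array([441. ,  30.5,  68. ]))
tallw7 [ 570.67610352 -109.85813369  200.46116693]
```

>>> {"op": "play_rows", "data": {
  "travel": [
    [0, 0, -0.01],
    [0, 0, -0.025],
    [0, 0, -0.025],
    [-0.0045, 0.0357, 0],
    [-0.0045, 0.0357, 0],
    [-0.0045, 0.0357, 0],
    [-0.0045, 0.0357, 0],
    [-0.0045, 0.0357, 0],
    [-0.0045, 0.0355, 0],
    [0, 0, 0.014],
    [0, 0, 0.008],
    [0, 0, 0]
  ],
  "rotation": [
    [0, 0, 0],
    [0, 0, 0],
    [0, 0, 0],
    [0, 0, 0],
    [0, 0, 0],
    [0, 0, 0],
    [0, 0, 0],
    [0, 0, 0],
    [0, 0, 0],
    [0, 0, 0],
    [0, 0, 0],
    [0, 0, 0]
  ],
  "grip": [0, 0, 0, 0, 0, 0, 0, 0, 0, 0, 0, 0]
}}

```text
clock: 20.33
position: [574.3, -108.9, 52.4]
ee_rot: [1.0, -0.001, -0.003, -0.0]
contact_force: [-0.7, 0.4, -1.1]
gripper_width: 38.3
```

>>> {"op": "play_rows", "data": {
  "travel": [
    [0, 0, 0],
    [0, 0, 0],
    [0, 0, 0]
  ],
  "rotation": [
    [0, 0, 0],
    [0, 0, 0],
    [0, 0, 0]
  ],
  "grip": [0, 0, 0]
}}

```text
clock: 20.58
position: [576.9, -107.6, 55.0]
ee_rot: [1.0, 0.001, 0.0, 0.0]
contact_force: [-0.6, 0.7, 0.0]
gripper_width: 38.1
```

```bash
python3 - <<'E'
from h import *
w=wrist("w13"); print(insert(w,318,288,w["p"][2]+21.5,25,90))
E
```

```text
[ 576.9 -107.6   55. ]
(array([317.7, 288.6]), array([ 575.7, -107.7,   76.5]))
```

Next: down about 8 mm, with y −0.8.

>>> {"op": "play_rows", "data": {
  "travel": [
    [0, 0.0008, 0.003],
    [0, 0, 0.003],
    [0, 0, 0.001],
    [0, 0, 0],
    [0, 0, 0],
    [0, 0, 0]
  ],
  "rotation": [
    [0, 0, 0],
    [0, 0, 0],
    [0, 0, 0],
    [0, 0, 0],
    [0, 0, 0],
    [0, 0, 0]
  ],
  "grip": [0, 0, 0, 0, 0, 0]
}}

```text
clock: 21.13
position: [576.3, -109.5, 47.5]
ee_rot: [1.0, 0.0, 0.0, 0.0]
contact_force: [1.2, 0.9, -1.4]
gripper_width: 38.2
```

>>> {"op": "play_rows", "data": {
  "travel": [
    [0.0003, -0.0005, 0.0008],
    [0, 0, 0],
    [0, 0, 0],
    [0, 0, 0],
    [0, 0, 0],
    [0, 0, 0],
    [0, 0, -0.015],
    [0, 0, -0.03],
    [0, 0, -0.035],
    [0, 0, -0.035],
    [0, 0, -0.035],
    [0, 0, 0]
  ],
  "rotation": [
    [0, 0, 0],
    [0, 0, 0],
    [0, 0, 0],
    [0, 0, 0],
    [0, 0, 0],
    [0, 0, 0],
    [0, 0, 0],
    [0, 0, 0],
    [0, 0, 0],
    [0, 0, 0],
    [0, 0, 0],
    [0, 0, 0]
  ],
  "grip": [0, 0, 1, 1, 1, 1, 1, 1, 1, 1, 1, 1]
}}

```text
clock: 22.13
position: [580.9, -109.5, 205.5]
ee_rot: [1.0, 0.001, 0.008, 0.001]
contact_force: [0.2, 0.6, 1.1]
gripper_width: 85.6
```

>>> {"op": "play_rows", "data": {
  "travel": [
    [0, 0, 0],
    [0, 0, 0],
    [0, 0, 0]
  ],
  "rotation": [
    [0, 0, 0],
    [0, 0, 0],
    [0, 0, 0]
  ],
  "grip": [1, 1, 1]
}}

```text
clock: 22.38
position: [575.6, -108.9, 195.2]
ee_rot: [1.0, -0.0, -0.001, -0.0]
contact_force: [-0.1, 0.3, -0.4]
gripper_width: 85.7
```

```bash
python3 - <<'E'
from h import *
from bench import optics
w=wrist("w14"); print("mid riser",riser(w,317,177,32,45,180),insert(w,317,189,68,20))
cv2.imwrite("pics/w14b.png",w["image"]); 
d=optics.get_image("scene"); P=cloud(d); cv2.imwrite("pics/s14.png",d["image"])
E
```

```text
[ 575.6 -108.9  195.2]
mid riser (array([ 576.5, -108.6]), 40.1) (array([317.6, 194.5]), array([ 575.4, -109.1,   68. ]))
```

View pics/w14.png

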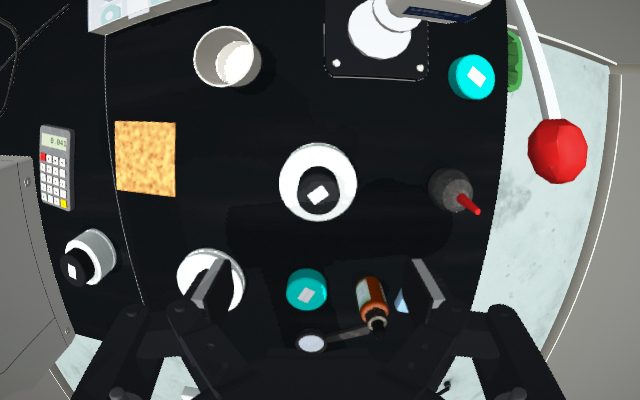

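View pics/s14.png

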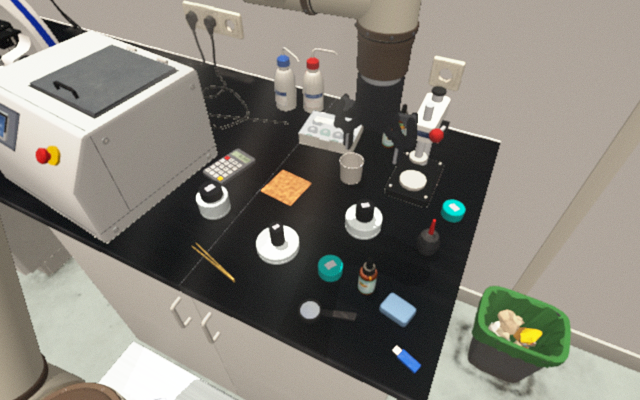

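The wrist view shows the mid mount centred on the mid riser at (318,185) and the pad empty. The scene view shows all three mounts upright on the correct risers, with the bottle, cup and look-alikes where they were.

```bash
python3 -c "
from bench import workorder; print(workorder.job_done())"
```

```text
the job is handed in; nothing more can be done
None
```

All three mounts are on the correct risers and the job is handed in after about 22 s of robot time. I moved the mid mount to the cork pad, tall from the high riser to the low one, short from the mid riser to the high one, and then mid from the pad to the mid riser.

The last wrist-camera checks put each mount about 1 mm or less off its riser's centre:

| Mount | Riser | Offset from centre |
|---|---|---|
| tall | low | about 1.2 mm |
| mid | mid | about 1.2 mm |
| short | high | about 0.6 mm |

- **Final view:** all three were upright, the pad was empty, and the bottle, cup and turquoise look-alikes appeared unmoved. I checked these by eye in the last images and did not measure their positions again.
- **Level tops:** I did not measure the final top heights. By the listed sizes each riser and mount pair comes to 68 mm.
- **Forces:** the readings at the end of each move never passed about 7 N.
- **Disagreements:** the top camera read about 2–3 mm lower in x than the wrist camera, so I used the wrist readings. The arm also settled a few mm above its commanded height, so I lowered each mount using the measured height.

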